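# Clamp the filter cube and index the rail section one hole

## Robot

A 6-joint arm with a two-finger parallel gripper is mounted at the origin on a cart in front of the work surface, level with it; the furniture and walls round the work are solid. World frame = base frame: x ahead of the robot, y to its left, z up, the work surface at z = 0. Lengths are in mm, angles in rad, forces in N, time in s.
With the tool pointing down it reaches from about 275 to 750 mm from the base axis. Payload 10.2 kg.
Tool frame: the origin (TCP) lies midway between the tips of the shut fingers; the grasp point (between the pads) lies 19 mm behind it; z points along the fingers, y is the direction in which the jaws open and shut (so a half turn about z gives the same grasp; the last joint's range is limited). The gripper opens to 85 mm and grips with 20 to 120 N. Pads are 22 mm wide; open, the fingers measure 114 mm over their backs; the gripper's body (76 mm by 85 mm) begins 54 mm behind the grasp point. The pads swing forward as they close: fully open they stand 13 mm farther back than shut.
Start: joints at [1.101, 0.313, 1.498, -0, 1.331, -0.223], TCP at [128.271, 509.095, 231.294] pointing down, gripper open.
Joint ranges: [-2.94, 2.94], [-0.97, 2.17], [0.19, 2.56], [-1.23, 4.37], [0.02, 3.11], [-2.88, 2.88]. Speed limits (rad/s): [2.39, 2.39, 3.01, 3.14, 3.14, 3.14].

## Interface

Orientations are given as a unit quaternion [w, x, y, z].
In Python, from rig import sense, optics, ctrl gives the robot as it stands.
- The arm moves only by the tool play_rows, never from a script. Its argument "plan" is a list of rows, each a list of 7 numbers: the shift along the world's x, y, z in mm, then the turn, a rotation vector about the world's x, y, z in rad, then the opening, from -1 (shut) to 1 (fully open), so that 0 is half open. A call has 1 to 5 rows; each row shifts and turns the pose as measured when the row begins; what a row does not reach is not made up. A row lasts 1/12 s, in which the tool goes at most 41.7 mm and 7.16 degrees, less where a joint would pass 70% of its speed; a pose out of reach is approached as far as the arm can. A call is refused whole if a number of a shift passes 41.7 or a number of a turn 0.125, either way. A call with a gripper value outside its range is refused whole. The fingers move at their own pace and stop on an object; "grip_force" is the grip in N (left out, the last holds). Time passes only in rows, so rows that do not move let the fingers close. It gives the time, the measured TCP pose, the force and the opening at its end, in the units of the state.
- sense(): the state, without advancing time (a new reading comes with each control period).
- optics.capture(name): name is "scene" or "top" or "wrist"; returns a dict with "img" (420x560x3 uint8, blue, green, red), "fx", "fy", "cx", "cy" (pixels), "dist" ([k1, k2, p1, p2, k3] as OpenCV has them; the pictures are not rectified), "world_to_cam" (4x4, takes a point from world to camera coordinates). Camera axes: x right, y up, looking along -z (the intrinsics and any distortion apply to the point x, -y, -z); pixel columns grow to the right and rows downward; lengths in mm; the calibration is good to about 2 mm. A picture is of the moment at which its call begins. There is no depth.
- ctrl.finish_job(): hands the job in, once; it reports no verdict.
The state is a dict: "time_s": time; "joints": joint angles; "dq": joint speeds; "tau": joint torques, N m; "eef_pos": TCP position; "ee_rot": TCP orientation; "force": force on the tool from outside, world axes, zero at the start; "wrist_torque": the same for the moment, N m; "grip_width": opening from 0.0 (shut) to 1.0 (fully open).
Only numpy, scipy, OpenCV 4.12 (cv2) and the standard library are available. Lean on these libraries where they do the work, as an engineer would, in place of code of your own. Each camera call takes 0.05 s, during which the arm holds its last target. There are 200 camera calls.

## Task

On the indexed rail, slide the movable jaw shut until it presses the filter cube firmly against the fixed jaw, and leave it closed. Then pull up the lock plunger's knob, slide the section with the clamped cube to the very next hole (towards the robot's left), and let the plunger pin drop fully home in that hole. Finish still gripping the plunger knob with the pin held home; do not let go of it, and leave the other things on the table where they are.

Things in the scene. Friction and masses are not known exactly. Their poses are not given: they have to be found in the camera images.
- rail: fixed straight aluminium rail with a row of 9 mm holes 40 mm apart in its top, 330 mm long on two dark feet 90 mm wide; origin on the table under its middle; y runs along the rail (roughly to the robot's left), x across it away from the robot, z up; the rail's top is 34 mm above the table
- section (a joint): the black sleeve section, 210 mm long and 62 mm wide, top face 46 mm above the table, sliding along the rail's +y; 0 m at the start hole, 0.040 m at the next hole, end of travel 0.100 m; about 1.5 N of friction; locked while the plunger's pin is in a hole
- fixed_jaw_face (a point): middle of the gripping face of the fixed jaw that stands on the section (44 mm wide, 30 mm tall above the section's top); the face looks along the rail's +y; x, y, z as the rail's
- jaw (a joint): steel sliding jaw on the section, on the +y side of the cube; 0 m is fully open, with its face 70 mm from the fixed jaw's face; grows to 0.036 m as it moves along the rail's -y towards the fixed jaw; about 3 N of friction, stays where it is left; clamps the cube at about 0.026 m
- jaw_face (a point): middle of the sliding jaw's gripping face (34 mm wide), looks along the rail's -y
- jaw_post (a point): on the axis of the upright square post by which the sliding jaw is pushed or pinched, 16 x 16 mm, sides along the rail's x and y; point 12 mm below its top; the post is free from 39 mm below its top upwards and stands 46 mm along +y from the jaw's face, with 28 mm free between it and the jaw plate, whose top is 17 mm below the top of the post
- cube_mid (a point): centre of the black filter cube, 42 x 44 x 38 mm tall (44 mm along the rail, between the jaws), about 0.12 kg, with a round window on its side towards the robot, standing loose on the section's top between the two jaws; its axes start about along the rail's
- plunger (a joint): spring lock plunger, vertical, on the section; 0 m is pin fully home in a hole (10 mm deep in the rail), grows to 0.016 m as it is pulled up; the pin is clear of the rail above 0.010 m; the spring pulls it down with 3 N at 0 and 7 N at 0.016 m; let down between holes, the 8 mm round-nosed pin rides on the rail and drops into the next hole it meets (hole free play about 1 mm each way)
- knob (a point): centre of the plunger's round black knob, 28 mm in diameter and 30 mm tall, vertical axis; its underside is 20 mm above the section's top when the pin is home; it moves with the plunger and the section; towards +y the fixed jaw's low foot (27 mm below the knob's centre) begins 32 mm from its axis, and the jaw plate itself (top 5 mm below the knob's centre) 43 mm from it
- next_hole (a point): centre of the mouth of the next hole, in the rail's top, under the section
- objective: bystander: small microscope objective, 28 mm in diameter, 46 mm tall; origin at its underside
- canister: bystander: round canister with black lid, 42 mm in diameter, 56 mm tall; origin at its underside
- dish: bystander: round shallow dish, 59 mm in diameter, 15 mm tall; origin at its underside
- ring: bystander: black adapter ring, 36 mm in diameter, 14 mm tall; origin at its underside
Not all that is in view belongs to the job. Leave any turquoise look-alike of the part that bears cube_mid alone.

How it is judged (in metres and radians):
On the way, in this order (a step that is already met when the one before it is completed fails the run):
1. the sliding jaw presses the cube with more than 3 N, against the fixed jaw, while the section is still at its start hole (contact force between jaw and cube above 3 N and distance between jaw_face and fixed_jaw_face below 0.047 m and value of joint section below 0.004 m), for 0.1 s.
2. the plunger is pulled until its pin is clear of the rail (value of joint plunger above 0.0095 m), for 0.05 s.
3. the section is at the next hole with the pin home (value of joint section between 0.037 and 0.043 m and value of joint plunger below 0.002 m), for 0.2 s.
At the end, for the whole second after the job is handed in: the section rests at the next hole (0.040 m, within 3 mm) with the plunger within 2 mm of fully home, the fingers still gripping the knob (over 2 N), and the cube upright between the closed jaws (faces less than 48 mm apart) (all of step 3 and contact force between the fingers and plunger above 2 N and distance between jaw_face and fixed_jaw_face below 0.048 m and horizontal distance between cube_mid and fixed_jaw_face below 0.028 m and angle between cube_mid's own z axis and vertical below 0.1 rad and velocity of joint section between -0.01 and 0.01 m/s); the arm keeps its last pose, push and grip.
It fails at once if a bystander is moved by more than 20 mm (distance of any of objective, canister, dish, ring from where it was at the start of the episode above 0.02 m).
It fails at once if the section passes beyond the next hole by more than 20 mm (value of joint section above 0.06 m).
It also fails if it takes over 48 s, if anything falls off the work surface, if the arm or the gripper's body presses on something with over 40 N, if the wrist force passes 120 N, or if a joint passes its speed limit or range.

## Working session

There is one attempt and no reset: what is moved stays moved. The work goes in short steps, Python scripts to look and compute and a tool call to move; the robot and the scene stay as the last step left them, time stands still between calls to the robot, and variables do not carry over. Pictures are saved under pics/ and viewed, about 8 in all and at most 12, crops included, and the job is handed in when it is done.

Besides the shell and the picture viewer there is one more tool, called after "Request:" as name([rows], argument=value, ...), one row to a line, values as JSON. play_rows: Moves the arm, as the interface text tells. Its arguments: {"type":"object","properties":{"plan":{"type":"array"},"grip_force":{"type":"number"}},"required":["plan"]}

```bash
mkdir -p pics; ls; cat > h.py <<'E'
import numpy as np, cv2
from rig import sense, optics, ctrl
def cap(n,save=None):
    c=optics.capture(n)
    if save: cv2.imwrite('pics/'+save,c['img'])
    return c
def ray(c,u,v):
    K=np.array([[c['fx'],0,c['cx']],[0,c['fy'],c['cy']],[0,0,1.]])
    p=cv2.undistortPoints(np.array([[[u,v]]],float),K,np.array(c['dist'],float))[0,0]
    W=np.array(c['world_to_cam']); R=W[:3,:3]; o=-R.T@W[:3,3]
    return o, R.T@np.array([p[0],-p[1],-1.])
def onz(c,u,v,z):
    o,d=ray(c,u,v); return o+d*(z-o[2])/d[2]
def proj(c,P):
    K=np.array([[c['fx'],0,c['cx']],[0,c['fy'],c['cy']],[0,0,1.]])
    W=np.array(c['world_to_cam']); q=W[:3,:3]@np.array(P,float)+W[:3,3]
    q=np.array([q[0],-q[1],-q[2]])
    return cv2.projectPoints(q.reshape(1,1,3),np.zeros(3),np.zeros(3),K,np.array(c['dist'],float))[0][0,0]
E
python3 - <<'E'
from h import *
a=cap('top','top0.png');b=cap('scene','scene0.png')
for c in (a,b): print(c['fx'],c['dist'],np.round(ray(c,280,210),2))
print(sense())
E
```

```text
pics
413.29670003569754 [-0.06517473  0.          0.          0.          0.        ] [[ 5.06700e+02  1.54800e+01  1.04378e+03]
 [ 3.00000e-02 -4.00000e-02 -1.00000e+00]]
413.81537801063644 [-0.12735524  0.          0.          0.          0.        ] [[ 8.8400e+01 -5.5896e+02  5.2974e+02]
 [ 5.5000e-01  6.6000e-01 -5.1000e-01]]
{'time_s': 0.1, 'joints': array([ 1.10062521e+00,  3.13378909e-01,  1.49834743e+00,  6.13303448e-06,
        1.33101381e+00, -2.23404760e-01]), 'dq': array([ 0.00123796, -0.00015385, -0.00137226, -0.00076618, -0.00163728,
       -0.00038205]), 'tau': array([ 3.69536938e-03, -4.12895930e+01, -2.60138941e+01, -1.21186031e-04,
        3.07645947e-03,  1.34567625e-05]), 'eef_pos': array([128.14820805, 508.8845512 , 230.80520331]), 'ee_rot': array([-1.97806201e-04,  1.23071068e-01,  9.92397694e-01, -5.38581201e-04]), 'force': array([-0.0141387 ,  0.05150263, -0.55279551]), 'wrist_torque': array([0.00504338, 0.0432643 , 0.00607107]), 'grip_width': 1.0060984576110228}
```

View pics/top0.png

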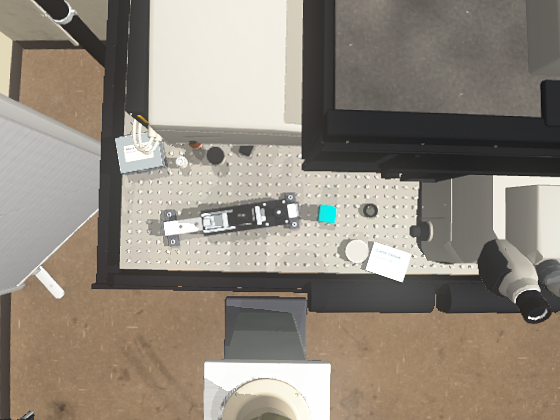

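View pics/scene0.png

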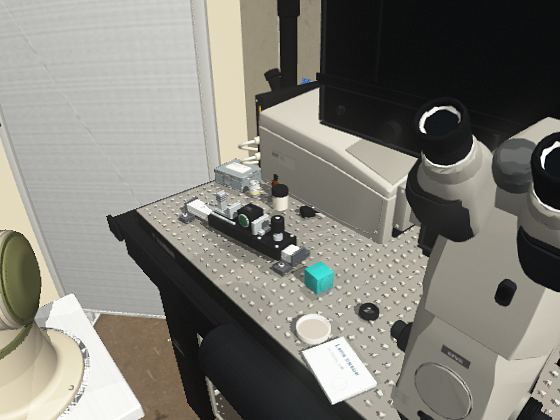

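The two views show the rail at top (165-300, 195-245), and the black sleeve with jaws and knob. The turquoise decoy cube is off the rail at top (327,214). I'll enlarge both and project reference points.

```bash
python3 - <<'E'
from h import *
a=cv2.imread('pics/top0.png')[185:250,155:310];b=cv2.imread('pics/scene0.png')[180:275,170:320]
A=cv2.resize(a,None,fx=5,fy=5,interpolation=cv2.INTER_CUBIC)
B=cv2.resize(b,None,fx=2.8,fy=2.8,interpolation=cv2.INTER_CUBIC)
o=np.zeros((595,780,3),np.uint8);o[:325,:775]=A;o[326:326+266,:420]=B
cv2.imwrite('pics/crop1.png',o)
c=cap('top')
for P in [(0,0,0),(300,0,0),(300,100,0),(128,509,231)]: print(P,proj(c,P))
for u,v in [(165,245),(300,197),(165,212),(300,227)]: print(onz(c,u,v,0))
E
```

```text
(0, 0, 0) [266.64954486 421.84996996]
(300, 0, 0) [268.6849974  303.53237007]
(300, 100, 0) [228.88879938 302.91397926]
(128, 509, 231) [ 14.11362559 405.78347758]
[442.37903305 263.84585874   0.        ]
[569.61000168 -74.67575113   0.        ]
[525.54214387 265.91333241   0.        ]
[493.69605195 -75.79501792   0.        ]
```

View pics/crop1.png

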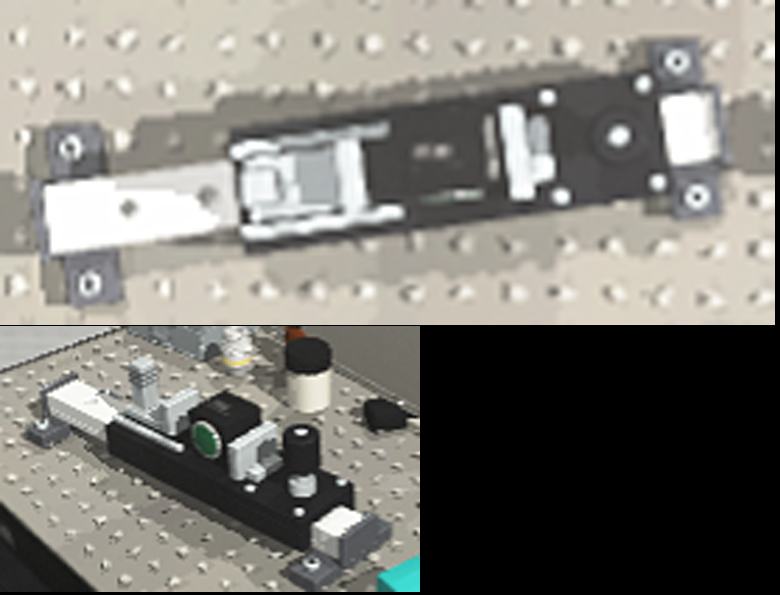

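The crop identifies these (crop pixels):
- **Knob:** dot at (619,135).
- **Fixed jaw:** around (515,150).
- **Black cube:** (365-490, 165), with the green round window facing the robot. It sits between the jaws, so it is the right one, not the turquoise one.
- **Sliding jaw plate:** (350,178).
- **Post:** (263,185).

Next I'll compute positions.

```bash
cat >> h.py <<'E'
def tri(c1,p1,c2,p2):
    o1,d1=ray(c1,*p1);o2,d2=ray(c2,*p2);d1/=np.linalg.norm(d1);d2/=np.linalg.norm(d2)
    s=np.linalg.lstsq(np.c_[d1,-d2],o2-o1,rcond=None)[0]
    A=o1+s[0]*d1;B=o2+s[1]*d2
    return (A+B)/2,np.linalg.norm(A-B)
E
python3 - <<'E'
from h import *
np.set_printoptions(precision=1,suppress=True)
t=cap('top');s=cap('scene')
T=lambda u,v:(155+(u-2)/5,185+(v-2)/5)
S=lambda u,v:(170+(u-1)/2.8,180+(v-327)/2.8)
sc=[onz(t,*T(*p),12) for p in [(70,147),(90,284),(677,61),(697,197)]]
for q in sc: print(q)
m=np.mean(sc,0); y=(sc[0]+sc[1]-sc[2]-sc[3]);y/=np.linalg.norm(y);x=np.array([y[1],-y[0],0])
print('mid',m,'yaxis',y,np.arctan2(-y[0],y[1]))
k=onz(t,*T(619,135),96);print('knob',k,(k-m)@y,(k-m)@x)
print('tri knob',tri(t,T(619,135),s,S(302,433)))
p=tri(t,T(263,185),s,S(145,362));print('post',p,(p[0]-m)@y,(p[0]-m)@x)
for z in (95,100,105,110): q=onz(t,*T(263,185),z);print(z,q,(q-m)@y,(q-m)@x)
for n,u in (('jawplate r edge',(368,178)),('fixed jaw l edge',(500,155)),('sleeve l',(233,185)),('sleeve r',(664,125))):
  for z in (46,76,88): q=onz(t,*T(*u),z);print(n,z,q,(q-m)@y)
E
```

```text
[520.5 253.9  12. ]
[452.4 242.2  12. ]
[568.9 -48.6  12. ]
[501.1 -59.6  12. ]
mid [510.7  97.   12. ] yaxis [-0.2  1.   0. ] 0.1592946484340418
knob [529.4 -17.2  96. ] -115.7110186252416 0.2771567550473602
tri knob (array([529.3, -17.2,  95.7]), np.float64(0.22200389112549632))
post (array([503.4, 145.4,  97.2]), np.float64(0.4922598843144115)) 48.992330397861494 0.4118363304197009
95 [503.6 145.6  95. ] 49.12325773843872 0.6344873865183538
100 [503.6 144.9 100. ] 48.443711791587525 0.5420098037290595
105 [503.6 144.2 105. ] 47.764165844736326 0.44953222093976597
110 [503.6 143.5 110. ] 47.084619897885126 0.3570546381504716
jawplate r edge 46 [507.7 101.7  46. ] 5.194986685634654
jawplate r edge 76 [507.7  99.2  76. ] 2.6387212167371095
jawplate r edge 88 [507.6  98.1  88. ] 1.6162150291781086
fixed jaw l edge 46 [519.9  38.3  46. ] -59.35744317559139
fixed jaw l edge 76 [519.5  37.6  76. ] -59.97282836032722
fixed jaw l edge 88 [519.3  37.4  88. ] -60.218982434221566
sleeve l 46 [503.1 166.8  46. ] 70.11388653773362
sleeve l 76 [503.3 162.2  76. ] 65.60572223151453
sleeve l 88 [503.3 160.4  88. ] 63.80245650902693
sleeve r 46 [535.8 -40.6  46. ] -139.84059074562364
sleeve r 76 [534.9 -39.   76. ] -138.03611110634333
sleeve r 88 [534.6 -38.3  88. ] -137.31431925063117
```

Request:
play_rows([
  [30,-27,0,0,0,-0.1,-1],
  [30,-27,0,0,0,-0.1,-1],
  [30,-27,0,0,0,-0.1,-1],
  [30,-27,0,0,0,-0.1,-1],
  [30,-27,0,0,0,-0.1,-1],
], grip_force=40)

```text
time_s: 0.67
eef_pos: [277.1, 371.9, 230.2]
ee_rot: [-0.001, 0.368, 0.93, 0.0]
force: [1.6, 0.0, -0.4]
grip_width: 0.301
```

Request:
play_rows([
  [30,-27,0,0,0,-0.1,-1],
  [30,-27,0,0,0,-0.1,-1],
  [30,-27,0,0,0,-0.1,-1],
  [30,-27,0,0,0,-0.1,-1],
  [30,-27,0,0,0,-0.1,-1],
])

```text
time_s: 1.08
eef_pos: [430.6, 230.3, 230.7]
ee_rot: [-0.0, 0.597, 0.802, 0.001]
force: [0.0, 1.2, -0.4]
grip_width: -0.003
```

Request:
play_rows([
  [25,-20,-20,0,0,-0.07,-1],
  [25,-20,-20,0,0,-0.06,-1],
  [17,-14,-20,0,0,0,-1],
  [0,0,0,0,0,0,-1],
])

```text
time_s: 1.42
eef_pos: [505.3, 167.4, 168.9]
ee_rot: [0.002, 0.655, 0.755, 0.002]
force: [-0.3, 0.2, -0.8]
grip_width: 0.001
```

```bash
python3 - <<'E'
from h import *
np.set_printoptions(precision=2,suppress=True)
s=sense();print(s['eef_pos'],s['ee_rot'],s['joints'])
c=cap('wrist','w1.png');cap('top','t1.png')
print(proj(c,(503.5,145.3,97)),proj(c,(529.4,-17.2,96)),proj(c,s['eef_pos']),np.array(ray(c,280,210)))
E
```

```text
[505.35 167.43 168.93] [0.   0.66 0.76 0.  ] [ 0.1   0.38  1.57  0.    1.18 -0.04]
[277.62 246.6 ] [281.8  404.88] [284.99 267.98] [[492.95 245.41 311.38]
 [  0.04  -0.31  -0.95]]
```

View pics/w1.png

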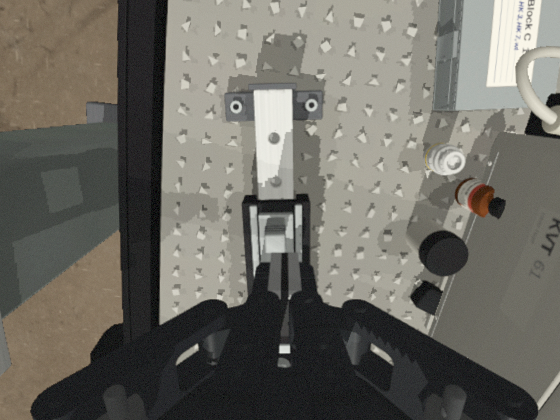

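Wrist view: rail is vertical in the picture at columns 256-294, post top at about (279,240), with the predicted point at (278,247). The alignment agrees. I'll lower behind the post.

Request:
play_rows([
  [-7,11,-10,0,0,0,-1],
  [0,0,-35,0,0,0,-1],
  [0,0,-35,0,0,0,-1],
  [0,0,-17,0,0,0,-1],
  [0,0,0,0,0,0,-1],
])

```text
time_s: 1.93
eef_pos: [496.4, 186.7, 79.5]
ee_rot: [0.007, 0.652, 0.758, 0.009]
force: [-0.5, 0.2, -0.2]
grip_width: 0.001
```

```bash
python3 - <<'E'
from h import *
np.set_printoptions(precision=2,suppress=True)
m=np.array([510.7,97,0]);y=np.array([-.1586,.9873,0]);x=np.array([.9873,.1586,0])
s=sense();d=s['eef_pos']-m;print(d@x,d@y,s['eef_pos'][2],s['force'])
c=cap('wrist','w2.png');print(proj(c,(503.5,145.3,97)))
b=cap('scene')['img'][170:260,170:300]
o=np.zeros((540,800,3),np.uint8);o[:,:780]=cv2.resize(b,(780,540),interpolation=cv2.INTER_CUBIC);cv2.imwrite('pics/s2.png',o)
E
```

```text
0.11432463788065288 90.79810666457355 79.52685113248204 [-0.51  0.19 -0.16]
[287.36 357.96]
```

View pics/s2.png

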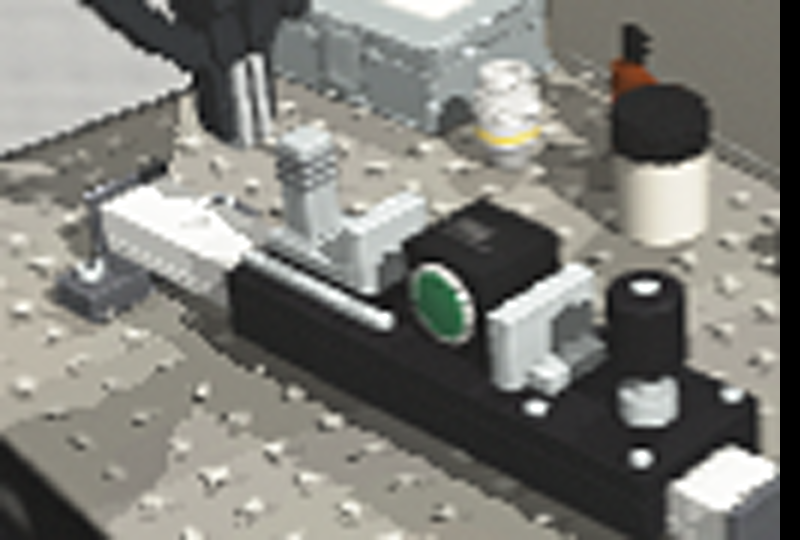

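Fingers are behind the post on the rail line. Now pushing towards -y.

Request:
play_rows([
  [0,0,-7,0,0,0,-1],
  [1.3,-8,0,0,0,0,-1],
  [1.3,-8,0,0,0,0,-1],
  [0.8,-5,0,0,0,0,-1],
  [0.8,-5,0,0,0,0,-1],
])

```text
time_s: 2.45
eef_pos: [504.8, 160.6, 81.1]
ee_rot: [0.011, 0.651, 0.759, 0.015]
force: [-0.2, 4.3, -1.7]
grip_width: 0.002
```

Request:
play_rows([
  [0.8,-5,0,0,0,0,-1],
  [0.8,-5,0,0,0,0,-1],
])

```text
time_s: 2.62
eef_pos: [506.5, 149.6, 81.4]
ee_rot: [0.011, 0.651, 0.759, 0.015]
force: [0.6, 2.6, -1.3]
grip_width: 0.005
```

Request:
play_rows([
  [0.5,-3,0,0,0,0,-1],
  [0.5,-3,0,0,0,0,-1],
])

```text
time_s: 2.78
eef_pos: [507.7, 142.6, 81.4]
ee_rot: [0.011, 0.652, 0.758, 0.016]
force: [0.2, 4.3, -2.1]
grip_width: -0.003
```

Request:
play_rows([
  [0.5,-3,0,0,0,0,-1],
  [0.5,-3,0,0,0,0,-1],
  [0.5,-3,0,0,0,0,-1],
])

```text
time_s: 3.03
eef_pos: [508.0, 140.4, 81.7]
ee_rot: [0.005, 0.653, 0.757, 0.021]
force: [-1.8, 27.2, -1.2]
grip_width: -0.002
```

Force rose to 27 N, so it is clamping. I'll hold briefly, then check.

Request:
play_rows([
  [0.3,-3,0,0,0,0,-1],
  [0.3,-3,0,0,0,0,-1],
  [0.3,-3,0,0,0,0,-1],
])

```text
time_s: 3.28
eef_pos: [508.0, 140.6, 81.9]
ee_rot: [-0.001, 0.653, 0.757, 0.028]
force: [-0.1, 23.6, -2.2]
grip_width: -0.001
```

```bash
python3 - <<'E'
from h import *
b=cap('scene')['img'][170:260,170:300];a=cap('top')['img'][190:245,160:305]
o=np.zeros((590,600,3),np.uint8);o[:350,:505]=cv2.resize(b,(505,350),interpolation=cv2.INTER_CUBIC)
o[355:583,:600]=cv2.resize(a,(600,228),interpolation=cv2.INTER_CUBIC);cv2.imwrite('pics/s3.png',o)
E
```

```text
(no output)
```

View pics/s3.png

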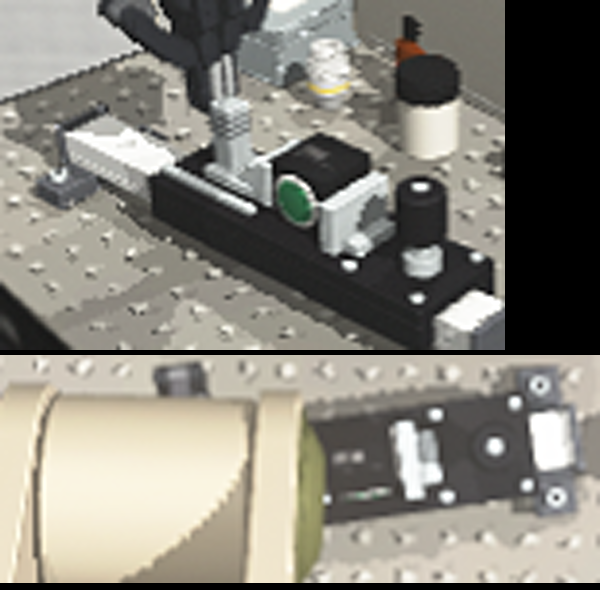

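The jaw is shut with the cube pressed between the jaw plates; cube upright, section at its start. I'll retreat, level the tool and go above the knob.

Request:
play_rows([
  [-2,14,0,0,0,0,-1],
  [0,0,35,-0.04,0.037,0.01,-1],
  [0,0,35,0,0,0,-1],
  [4,-30,5,0,0,0,-1],
  [5,-34,0,0,0,0,-1],
])

```text
time_s: 3.8
eef_pos: [513.7, 93.2, 160.0]
ee_rot: [-0.001, 0.647, 0.763, -0.001]
force: [0.6, -0.6, -0.7]
grip_width: -0.001
```

Request:
play_rows([
  [5,-35,0,0,0,0,0.4],
  [5,-35,0,0,0,0,0.4],
  [3,-15,0,0,0,0,0.4],
  [0,0,0,0,0,0,0.4],
])

```text
time_s: 4.13
eef_pos: [528.6, -2.0, 163.0]
ee_rot: [0.003, 0.647, 0.762, -0.002]
force: [-0.3, 0.1, -0.6]
grip_width: 0.564
```

```bash
python3 - <<'E'
from h import *
np.set_printoptions(precision=3,suppress=True)
m=np.array([510.7,97,0]);y=np.array([-.1586,.9873,0]);x=np.array([.9873,.1586,0])
s=sense();d=s['eef_pos']-m;print(d@x,d@y,s['eef_pos'],s['ee_rot'],s['force'],s['grip_width'])
q=s['ee_rot'];print('tilt z',2*(q[1]*q[3]+q[0]*q[2]),2*(q[2]*q[3]-q[0]*q[1]),'yaw',2*np.arctan2(q[2],q[1])-np.pi/2)
c=cap('wrist','w4.png');print(proj(c,(529.4,-17.2,96)))
E
```

```text
1.9336397775396776 -100.57663544345904 [528.562  -2.001 162.953] [ 0.003  0.647  0.762 -0.002] [-0.3    0.118 -0.629] 0.5638615628320287
tilt z 0.0021806569703060317 -0.0058932652276446704 yaw 0.16304885797976887
[282.376 240.79 ]
```

View pics/w4.png

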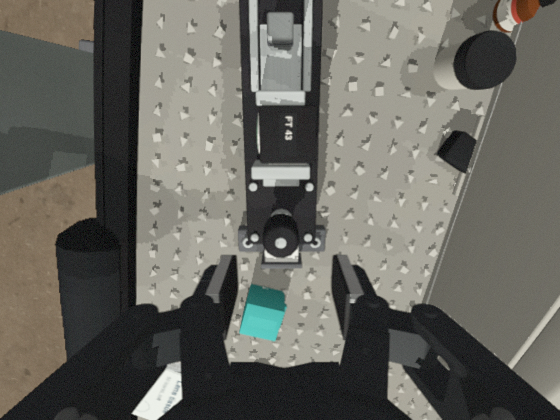

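Knob dot is at (281,243) against the prediction (282,241), a difference of about 1 mm. The cube (FT 43) is clamped between the plates at (285,105-175). Descending onto the knob.

Request:
play_rows([
  [0.5,-14.5,0,0.006,0.002,0,0.4],
  [0,0,-30,0,0,0,0.4],
  [0,0,-25,0,0,0,0.4],
  [0,0,0,0,0,0,0.4],
])

```text
time_s: 4.52
eef_pos: [529.3, -13.8, 108.1]
ee_rot: [0.002, 0.646, 0.763, 0.001]
force: [-0.5, 0.2, -1.1]
grip_width: 0.695
```

Request:
play_rows([
  [0,-3.6,-20,0,0,0,0.4],
  [0,0,-16,0,0,0,0.4],
  [0,0,-9,0,0,0,0.4],
  [0,0,0,0,0,0,0.4],
])

```text
time_s: 4.85
eef_pos: [530.1, -14.3, 64.6]
ee_rot: [0.003, 0.644, 0.765, 0.001]
force: [-0.3, -0.3, -0.1]
grip_width: 0.7
```

Request:
play_rows([
  [-0.5,-3.5,-1,0,0,0,0.4],
  [0,0,0,0,0,0,0.4],
], grip_force=60)

```text
time_s: 5.02
eef_pos: [530.3, -17.2, 65.4]
ee_rot: [0.004, 0.644, 0.765, 0.001]
force: [-0.4, -0.1, 0.4]
grip_width: 0.702
```

Request:
play_rows([
  [0,0,0,0,0,0,-1],
  [0,0,0,0,0,0,-1],
  [0,0,0,0,0,0,-1],
  [0,0,0,0,0,0,-1],
  [0,0,0,0,0,0,-1],
])

```text
time_s: 5.43
eef_pos: [528.2, -17.3, 68.6]
ee_rot: [0.002, 0.644, 0.765, -0.0]
force: [2.6, -1.4, -3.4]
grip_width: 0.301
```

Request:
play_rows([
  [0,0,5,0,0,0,-1],
  [0,0,4,0,0,0,-1],
  [0,0,0,0,0,0,-1],
])

```text
time_s: 5.68
eef_pos: [528.3, -17.3, 78.0]
ee_rot: [0.002, 0.644, 0.765, -0.0]
force: [0.3, -0.5, -6.2]
grip_width: 0.303
```

Request:
play_rows([
  [0,0,3,0,0,0,-1],
  [0,0,0,0,0,0,-1],
])

```text
time_s: 5.85
eef_pos: [528.3, -17.3, 81.0]
ee_rot: [0.002, 0.644, 0.765, -0.0]
force: [1.9, -0.3, -6.2]
grip_width: 0.303
```

Request:
play_rows([
  [-0.8,5,0,0,0,0,-1],
  [-1,6,0,0,0,0,-1],
  [-1,6,0,0,0,0,-1],
  [-1,6,0,0,0,0,-1],
  [0,0,0,0,0,0,-1],
])

```text
time_s: 6.27
eef_pos: [524.1, 7.7, 80.5]
ee_rot: [0.002, 0.644, 0.765, -0.0]
force: [1.9, 1.0, -6.9]
grip_width: 0.309
```

```bash
python3 - <<'E'
from h import *
b=cap('scene')['img'][165:275,170:320]
cv2.imwrite('pics/s5.png',cv2.resize(b,(720,528),interpolation=cv2.INTER_CUBIC));print(sense()['eef_pos'],sense()['force'])
E
```

```text
[524.14263628   7.53933326  80.50425327] [ 1.26670511  1.35722407 -7.39275232]
```

View pics/s5.png

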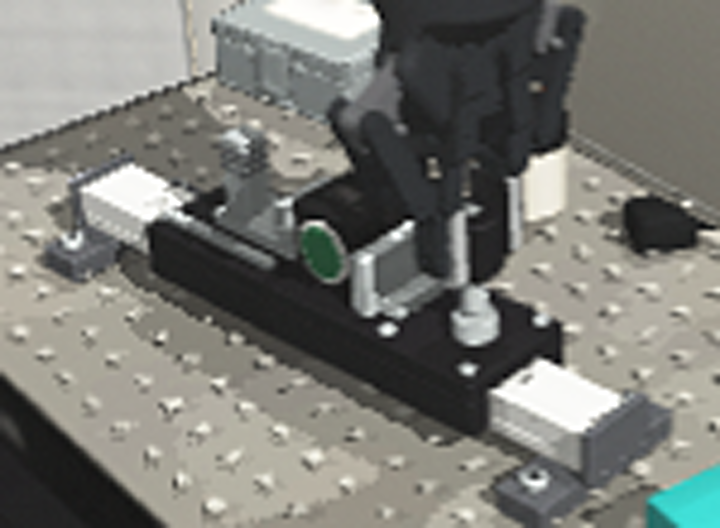

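The section has moved about 25 mm with the knob held up and the cube still clamped. Completing the slide to 40 mm (target TCP about [522, 22.2]).

Request:
play_rows([
  [-0.8,5,0,0,0,0,-1],
  [-0.8,5,0,0,0,0,-1],
  [-0.5,3.5,0,0,0,0,-1],
  [0,0,0,0,0,0,-1],
])

```text
time_s: 6.65
eef_pos: [521.8, 22.3, 80.5]
ee_rot: [0.002, 0.644, 0.765, -0.001]
force: [2.1, 0.4, -7.3]
grip_width: 0.307
```

Request:
play_rows([
  [0,0,-3,0,0,0,-1],
  [0,0,-3,0,0,0,-1],
  [0,0,0,0,0,0,-1],
])

```text
time_s: 6.9
eef_pos: [521.8, 22.5, 74.1]
ee_rot: [0.002, 0.644, 0.765, -0.001]
force: [1.3, 0.2, -5.3]
grip_width: 0.308
```

Force still follows the spring (no upward push), so the pin is entering the hole. Continuing down.

Request:
play_rows([
  [0,0,-3,0,0,0,-1],
  [0,0,-3,0,0,0,-1],
  [0,0,0,0,0,0,-1],
])

```text
time_s: 7.15
eef_pos: [521.9, 22.4, 68.2]
ee_rot: [0.002, 0.644, 0.765, -0.0]
force: [-2.3, 0.8, -0.4]
grip_width: 0.303
```

Request:
play_rows([
  [0,0,-2,0,0,0,-1],
  [0,0,0,0,0,0,-1],
])

```text
time_s: 7.32
eef_pos: [522.0, 22.1, 68.3]
ee_rot: [0.003, 0.644, 0.765, -0.001]
force: [-3.5, 1.5, -2.7]
grip_width: 0.306
```

Request:
play_rows([
  [0,0,-4,0,0,0,-1],
  [0,0,-4,0,0,0,-1],
])

```text
time_s: 7.48
eef_pos: [522.8, 21.3, 66.7]
ee_rot: [0.004, 0.643, 0.766, -0.001]
force: [-24.6, 2.2, 57.3]
grip_width: 0.303
```

It is pressing firmly on the stop (57 N), so I'll ease off.

Request:
play_rows([
  [0,0,0,0,0,0,-1],
  [0,0,0.3,0,0,0,-1],
  [0,0,0,0,0,0,-1],
])

```text
time_s: 7.73
eef_pos: [521.9, 21.7, 69.7]
ee_rot: [0.004, 0.643, 0.766, -0.001]
force: [0.3, -0.0, -4.5]
grip_width: 0.304
```

```bash
python3 - <<'E'
from h import *
np.set_printoptions(precision=2,suppress=True)
s=cap('scene');b=s['img'][165:275,170:320]
cv2.imwrite('pics/s6.png',cv2.resize(b,(720,528),interpolation=cv2.INTER_CUBIC));q=sense();print(q['eef_pos'],q['force'],q['wrist_torque'],q['dq'],q['grip_width'])
E
```

```text
[521.95  21.66  69.53] [ 0.61  1.04 -2.3 ] [ 0.07 -0.07 -0.14] [-0.    0.01 -0.    0.   -0.   -0.  ] 0.3072366970442338
```

View pics/s6.png

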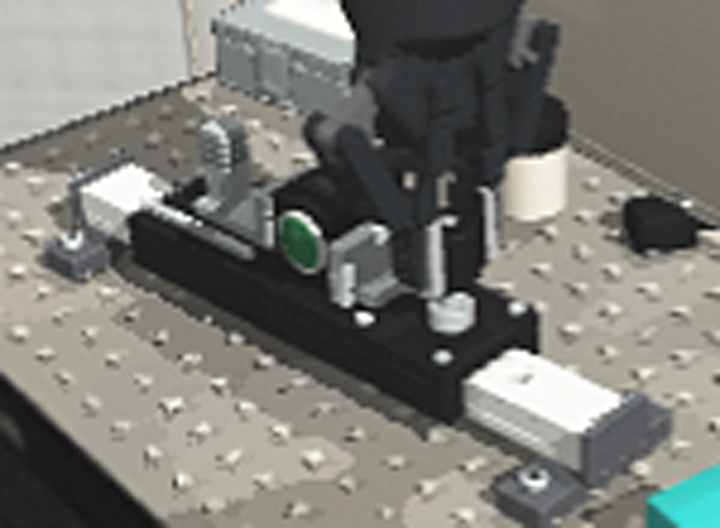

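Pin is in, knob held, cube clamped upright. The arm rebounded slightly, so I'll settle it down again with a light push.

Request:
play_rows([
  [0,0,-2,0,0,0,-1],
  [0,0,-0.5,0,0,0,-1],
])

```text
time_s: 7.95
eef_pos: [522.2, 21.6, 67.9]
ee_rot: [0.004, 0.643, 0.766, -0.001]
force: [-6.5, 1.9, 12.3]
grip_width: 0.306
```

```bash
python3 - <<'E'
from h import *
np.set_printoptions(precision=2,suppress=True)
for i in range(8):
    cap('scene'); q=sense(); print(q['time_s'],q['eef_pos'],q['force'],q['grip_width'])
E
```

```text
8.0 [522.14  21.58  67.9 ] [-5.43  0.44 10.58] 0.3056732409923595
8.05 [522.15  21.57  67.92] [-4.67  0.51 11.18] 0.2974028214281629
8.1 [522.13  21.59  67.91] [-5.69  1.07 10.09] 0.3028166105475649
8.15 [522.15  21.57  67.91] [-5.01  0.72 11.07] 0.30222469811140545
8.2 [522.16  21.56  67.9 ] [-4.73  1.03 10.  ] 0.3070714568361935
8.25 [522.12  21.56  67.9 ] [-5.72  0.64 10.95] 0.3005687563874599
8.3 [522.16  21.57  67.94] [-5.46  0.85 10.75] 0.30554867579533984
8.35 [522.12  21.57  67.91] [-5.73  0.68 10.35] 0.3064252432705449
```

```bash
python3 -c "
from h import *
print(ctrl.finish_job())"
```

```text
the job is handed in; nothing more can be done
None
```

I handed the job in at about 8.4 s of the 48 s allowed; no verdict came back. As far as my checks show, the cube is clamped, the section is at the next hole, and the pin is home with the knob still gripped.

- **Clamp:** I pushed the sliding jaw by its post with closed fingers until the force reached about 25 N. The pictures showed the cube upright between both jaws.
- **Move:** I gripped the knob, raised the plunger until the spring force was about 6–7 N (pin clear), and slid the section about 40 mm to the robot's left. I then lowered the pin into the next hole.
- **Last checks:** The tool has moved about 39.4 mm along the rail since gripping the knob. It presses the plunger on its stop with a steady 10–11 N, and the fingers are held open at 0.30 by the knob. In the last picture the cube was still clamped, and the canister and turquoise cube looked untouched; I did not check the other bystanders again.

**What did not go cleanly:**
- One settling push briefly reached 57 N on the plunger stop.
- The arm then rebounded about 2 mm, and I pressed it back down.
- After clamping, the tool had tilted about 0.06 rad, and I levelled it before the knob grasp.
- I inferred that the pin is home from force and height, because the pin itself cannot be seen.

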